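# Lock the adjusting screw of a bench work stop

## Robot

A 6-joint arm with a two-finger parallel gripper is mounted at the origin on the work surface. World frame = base frame: x ahead of the robot, y to its left, z up, the work surface at z = 0. Lengths are in mm, angles in rad, forces in N, time in s.
With the tool pointing down it reaches from about 275 to 1000 mm from the base axis. Payload 8.4 kg.
Tool frame: the origin (TCP) lies midway between the tips of the shut fingers; the grasp point (between the pads) lies 19 mm behind it; z points along the fingers, y is the line along which they close (so a half turn about z gives the same grasp; the last joint's range is limited). The gripper opens to 85 mm and grips with 20 to 120 N. Pads are 22 mm wide; open, the fingers measure 114 mm over their backs; the gripper's body (76 mm by 85 mm) begins 54 mm behind the grasp point. The pads swing forward as they close: fully open they stand 13 mm farther back than shut.
Start: joints at [1.147, 0.353, 1.633, -0, 1.155, -0.002], TCP at [255.876, 570.224, 208.481] pointing down, gripper open.
Joint ranges: [-2.63, 2.63], [-0.92, 2.1], [0.06, 2.66], [-1.3, 4.44], [0, 2.69], [-3.02, 3.02]. Speed limits (rad/s): [2.22, 2.22, 2.79, 3.14, 3.14, 3.14].

## Interface

Orientations are given as [roll, pitch, yaw] about the fixed x, y, z axes, in that order (R = Rz(yaw) Ry(pitch) Rx(roll)).
In Python, from rig import r gives the robot as it stands.
- The arm moves only by the shell command python3 -m inch 'ROWS' [OPENING] [FORCE]. ROWS is JSON, a list that holds one entry, the list of rows, each a list of 6 numbers: the shift along the tool's x, y, z scaled (see below), then the turn, a rotation vector about the tool's x, y, z scaled (see below). In form: [[[tx, ty, tz, wx, wy, wz], ...]]. A call has 1 to 8 rows; each row is the pose to reach, as a shift and turn from the pose commanded when the call began, along the tool's axes at that moment, turning the shorter way round; what a row does not reach only later rows make up. The controller multiplies each number of a shift by 20 cm and each number of a turn by pi rad. A row lasts 1/12 s, in which the tool goes at most 41.7 mm and 7.16 degrees, less where a joint would pass 70% of its speed; a pose out of reach is approached as far as the arm can. A call with a number of a shift or a turn outside -1 to 1 is refused whole. A call with a gripper value outside its range is refused whole. OPENING is the gripper's target within -1 to 1 (fully open at 1, half-way at 0, shut at -1), set as the call begins (- or left out, the last holds). The fingers move at their own pace and stop on an object; FORCE is the grip in N (left out, the last holds). Time passes only in rows, so rows that repeat a pose let the fingers close. It gives the time, the measured TCP pose, the force, the opening and the grip force at its end, in the units of the state.
- r.sense(): the state, without advancing time (a new reading comes with each control period).
- r.grab_frame(name): name is "side" or "top" or "wrist"; returns the picture (480x640x3 uint8, red, green, blue); there is no depth.
- r.camera_info(name): a dict with "K" (3x3 intrinsics, pixels), "rvec" (rotation vector, rad) and "tvec" (3), from world to camera coordinates, as OpenCV has them; the wrist camera has in their place "mount" (4x4, takes a point from camera to tool coordinates, whose origin is the TCP and whose axes are the flange's). Camera axes: x right, y down, z forward; pixel columns grow to the right and rows downward; lengths in mm; the calibration is good to about 2 mm. A picture is of the moment at which its call begins: read the wrist's pose just before it. camera_info takes no time and is no camera call.
- r.sign_off(): hands the job in; it is judged then, once.
The state is a dict: "clock": time; "qpos": joint angles; "qvel": joint speeds; "joint_efforts": joint torques, N m; "eef_pos": TCP position; "tcp_rot": TCP orientation; "contact_force": force on the tool from outside, world axes, zero at the start; "wrist_torque": the same for the moment, N m; "opening": opening from 0.0 (shut) to 1.0 (fully open); "grasp_force": force on a finger pad.
Only numpy, scipy, OpenCV 4.12 (cv2) and the standard library are available. Lean on these libraries where they do the work, as an engineer would, in place of code of your own. Each camera call takes 0.05 s, during which the arm holds its last target. There are 200 camera calls.

## Task

Lock the adjusting screw of the grey work stop on the bench. Lower the wide-jawed spanner with the red handle over the brass tee bar, with its handle down in the notch between the two steel pins, so that the screw cannot turn; then swing the locknut's black-knobbed lever clockwise (seen from above) until the knob stands over the green mark. The screw must keep its setting all along, and the spanner stays lying in place.

Things in the scene. Friction and masses are not known exactly. Their poses are not given: they have to be found in the camera images.
- holding_spanner: Loose spanner (0.4 kg, 14 mm thick) lying flat, steel fork head, red handle. Origin: jaw centre, underside; +x along the handle, z up. Jaw: slot along x, 20 mm wide, open to -x, floor at x = 27 mm; head 44 mm wide, x = -23 to 45 mm. Handle 18 mm wide, to x = 165 mm; grip it at x = 68 mm (balance 62). The blue spanner nearby has a 9 mm jaw and does not fit.
- tee_bar (a point): Top centre of the brass tee bar, 83 mm above the bench, on the vertical screw's axis; its axes turn with the screw, x along the bar to the notch (within 5 degrees). Bar 44 mm long, 14 thick, round-topped, on a 48 mm round collar whose top, 58 mm above the bench, is the spanner's seat. The screw turns easily (0.08 N m); unless held, the locknut drags it along.
- lock_mark (a point): Centre of the green 46 mm square on the fixed grey base plate (280 x 200 mm), 13 mm above the bench; axes of the plate, z up. The screw's axis is 105 mm away towards -y. From that axis the notch lies 125 mm towards +x: a post 24 mm long, top 58 mm above the bench, between two round-topped 12 mm pins up to 84 mm, 26 mm apart inside.
- lever_knob (a point): Top centre of the black upright knob on the locknut's lever, 84 mm above the bench; a cylinder 22 mm across, 50 high, 105 mm from the screw's axis, about which it turns. Lever: level 12 mm bar, 40 mm above the bench. It starts 48 to 75 degrees before the mark, reaches it clockwise seen from above, and stays where it is left. About 3 N at the knob move it.

How it is judged:
By the outcome, as a careful person would: the job done as asked, in the order asked, and still so for the second after the job is handed in, with the robot touching nothing.
It also fails if it takes over 54 s, if anything falls off the work surface, if the arm or the gripper's body presses on something with over 40 N, if the wrist force passes 120 N, or if a joint passes its speed limit or range.

## Working session

There is one attempt and no reset: what is moved stays moved. The work goes in short steps, Python scripts to look and compute and a shell command to move; the robot and the scene stay as the last step left them, time stands still between calls to the robot, and variables do not carry over. Pictures are saved under pics/ and viewed, at most 10 in all, crops included, and the job is handed in when it is done.

```bash
ls; mkdir -p pics; python3 - <<'E'
from rig import r
import cv2,numpy as np
s=r.sense();print(s['clock'],s['eef_pos'],s['tcp_rot'],s['opening'])
a=[]
for n in("side","top"):
    f=r.grab_frame(n);cv2.imwrite(f"pics/{n}0.png",f[:,:,::-1])
    i=r.camera_info(n);R,_=cv2.Rodrigues(np.array(i['rvec'],float));print(n,np.round(i['K'],1).tolist(),(-R.T@np.array(i['tvec']).ravel()).round(),R.round(2).tolist())
E
```

```text
pics
0.0 [255.6622345  569.76399465 207.75148637] [-3.14020098e+00 -4.69408841e-06  2.71982958e+00] 0.9993822651486699
side [[525.4, 0.0, 325.2], [0.0, 525.4, 243.3], [0.0, 0.0, 1.0]] [418. 654. 632.] [[-0.99, -0.13, -0.0], [-0.08, 0.63, -0.77], [0.1, -0.76, -0.64]]
top [[606.7, 0.0, 324.9], [0.0, 606.7, 243.0], [0.0, 0.0, 1.0]] [ 302.  -24. 1153.] [[-0.07, -1.0, -0.0], [-0.98, 0.07, -0.2], [0.2, -0.01, -0.98]]
```

View pics/side0.png

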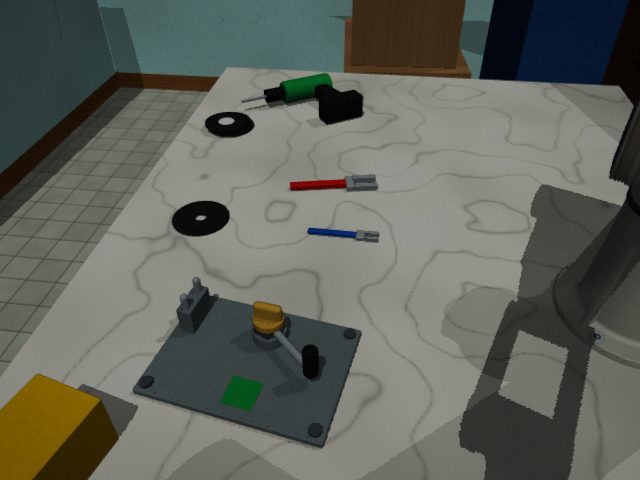

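View pics/top0.png

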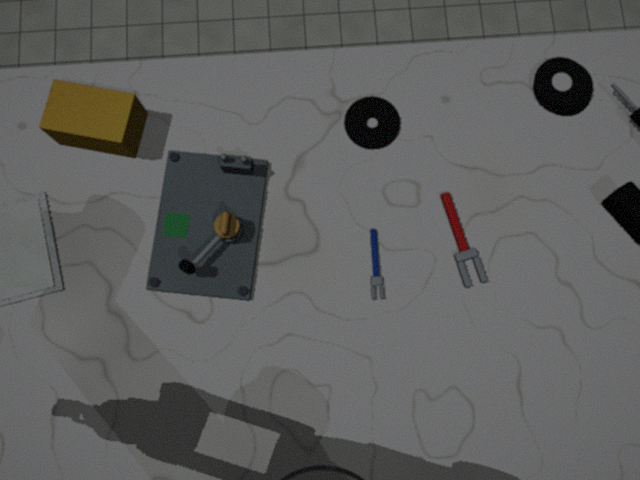

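The side view shows the red spanner (head at 362,183), green mark (241,393), brass tee (268,310) and knob (311,350). The top view shows the spanner head at (470,268), green mark (177,224), tee (228,225), knob (187,266) and notch (237,162).

```bash
cat > h.py <<'E'
import cv2,numpy as np
from rig import r
def cam(n):
    i=r.camera_info(n);R,_=cv2.Rodrigues(np.array(i['rvec'],float));return np.array(i['K'],float),R,np.array(i['tvec'],float).ravel()
def cast(n,px,z):
    K,R,t=cam(n);c=-R.T@t
    px=np.atleast_2d(np.array(px,float));d=(R.T@np.linalg.inv(K)@np.c_[px,np.ones(len(px))].T).T
    return c+d*((z-c[2])/d[:,2])[:,None]
def mask(f,lo,hi,box=None):
    m=cv2.inRange(cv2.cvtColor(f,cv2.COLOR_RGB2HSV),np.array(lo),np.array(hi))
    if box:
        k=np.zeros_like(m);x0,y0,x1,y1=box;k[y0:y1,x0:x1]=255;m&=k
    return m
def blob(m):
    c=max(cv2.findContours(m,cv2.RETR_EXTERNAL,cv2.CHAIN_APPROX_NONE)[0],key=cv2.contourArea)
    M=cv2.moments(c);return c[:,0,:].astype(float),np.array([M['m10'],M['m01']])/M['m00'],M['m00']
def rect(n,c,z):
    p=cast(n,c,z)[:,:2].astype(np.float32);(cx,cy),(w,h),a=cv2.minAreaRect(p)
    a=np.radians(a);
    if w<h:w,h,a=h,w,a+np.pi/2
    return np.round([cx,cy,w,h,np.degrees(a)],1)
E
python3 - <<'E'
from h import *
B={'side':dict(t=(245,295,295,335),g=(200,360,280,420),r=(280,170,385,200),k=(298,335,325,385)),'top':dict(t=(205,205,245,245),g=(150,200,200,250),r=(430,180,500,295),k=(170,255,205,280))}
for n in B:
    f=cv2.imread(f"pics/{n}0.png")[:,:,::-1].copy();b=B[n]
    c,m,a=blob(mask(f,(45,120,40),(75,255,255),b['g']));print(n,'green',m,a,cast(n,m,13)[0].round(1),rect(n,c,13))
    c,m,a=blob(mask(f,(0,150,50),(8,255,255),b['r']));print('red',m,a,cast(n,m,11)[0].round(1),rect(n,c,11))
    c,m,a=blob(mask(f,(10,120,60),(28,255,255),b['t']));print('tee',m,a,rect(n,c,75),rect(n,c,58))
    c,m,a=blob(mask(f,(0,0,0),(180,255,30),b['k']));print('knob',m,a,cv2.boundingRect(c.astype(int)),cast(n,m,84).round(1),cast(n,m,59).round(1))
for n,x in(('side',(245,295,295,335)),('top',(140,140,280,310))):
    f=cv2.imread(f"pics/{n}0.png");x0,y0,x1,y1=x;s=8 if n=='side' else 4
    f=cv2.resize(f[y0:y1,x0:x1],None,fx=s if n=='side' else 3.5,fy=s if n=='side' else 3.5,interpolation=cv2.INTER_CUBIC);cv2.imwrite(f'pics/c_{n}.png',np.clip(f*1.6,0,255).astype('uint8'))
a=cv2.imread('pics/c_side.png');b=cv2.imread('pics/c_top.png');b=b[:595];o=np.zeros((595,800,3),'uint8')
o[:b.shape[0],:b.shape[1]][:,:]=b[:, :800];a=cv2.resize(a,(800-b.shape[1],250));o[:250,b.shape[1]:]=a
cv2.imwrite('pics/c.png',o)
E
```

```text
side green [241.37172489 392.88810044] 916.0 [589.9 246.3  13. ] [590.  245.5  46.5  46.3  80.2]
red [317.67143476 184.45557   ] 384.5 [ 559.8 -285.7   11. ] [ 559.5 -285.9  119.2   31.5   12.3]
tee [266.67501128 316.92918358] 739.0 [567.1 157.8  62.3  45.4 100.4] [571.7 142.6  64.2  46.8 100.4]
knob [310.44282238 361.60862009] 479.5 (302, 344, 23, 37) [[493.8 235.8  84. ]] [[497.3 216.7  59. ]]
top green [175.88690476 224.51505602] 476.0 [590.6 245.1  13. ] [590.7 245.   45.   44.9  80.7]
red [454.69808242 222.3129335 ] 408.5 [ 558.4 -293.    11. ] [ 560.8 -292.2  117.3   17.5   12.7]
tee [221.37308869 224.07262997] 218.0 [5.687e+02 1.479e+02 4.740e+01 2.650e+01 4.000e-01] [5.729e+02 1.506e+02 4.820e+01 2.700e+01 4.000e-01]
knob [186.92517007 266.52154195] 147.0 (179, 260, 17, 14) [[494.1 210.1  84. ]] [[498.6 215.6  59. ]]
```

View pics/c.png

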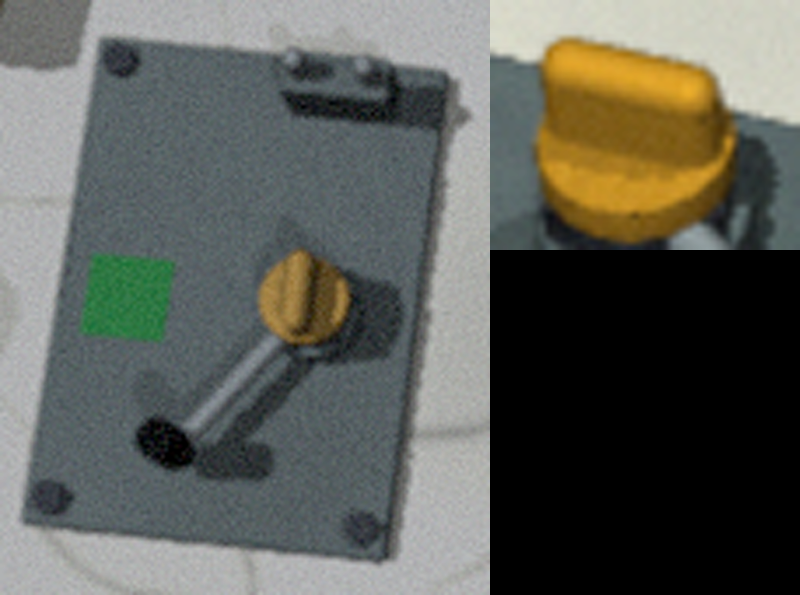

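The crop shows the bar end-on to the notch, the tee's collar centred at about (304,297) in the crop, and the plate edges clear. Next I'll refine the numbers and plan.

```bash
cat >> h.py <<'E'
from scipy.spatial.transform import Rotation as Ro
def plan(p,yaw,s=None):
    s=s or r.sense();R=Ro.from_euler('xyz',s['tcp_rot']);T=Ro.from_euler('xyz',[np.pi,0,np.radians(yaw)])
    d=R.inv().apply(np.array(p)-s['eef_pos'])/200;w=(R.inv()*T).as_rotvec()/np.pi
    print('t',round(s['clock'],2),'tcp',np.round(s['eef_pos'],1),'rows',np.round(d,4).tolist(),np.round(w,4).tolist(),'min rows',round(max(np.linalg.norm(d)*200/41.7,np.linalg.norm(w)*180/7.16),1))
E
python3 - <<'E'
from h import *
f=cv2.imread("pics/top0.png")[:,:,::-1].copy()
P=lambda x,y:(140+x/3.5,140+y/3.5)
print('collar',cast('top',P(304,299),58).round(1),'pins',cast('top',[P(292,62),P(365,70)],82).round(1))
e=cast('top',[P(25,520),P(100,40),P(388,560),P(447,72)],10);print('edges',[np.degrees(np.arctan2(*(e[b]-e[a])[[1,0]])).round(1) for a,b in((0,1),(2,3),)], [np.degrees(np.arctan2(*(e[b]-e[a])[[1,0]])).round(1) for a,b in((2,0),(3,1))])
print('bar',cast('top',[P(304,252),P(300,335)],83).round(1), 'knob',cast('top',P(160,440),84))
# bar from side: top ridge ends
Q=lambda x,y:(245+(x-490)/310*50,295+y/250*40)
print('bar side',cast('side',[Q(552,50),Q(712,80)],80).round(1))
c,m,a=blob(mask(f,(0,150,50),(8,255,255),(430,180,500,295)));print(rect('top',c,13))
h=blob(mask(f,(90,0,70),(130,70,150),(448,245,495,292)));print(h[1:],rect('top',h[0],14))
plan([524,-300,150],12.5)
E
```

```text
collar [[571.  140.2  58. ]] pins [[694.5 138.3  82. ]
 [687.4  99.8  82. ]]
edges [np.float64(-9.5), np.float64(-9.4)] [np.float64(79.8), np.float64(80.5)]
bar [[589.9 135.5  83. ]
 [545.9 139.2  83. ]] knob [[495.75285375 212.26997867  84.        ]]
bar side [[590.1 139.3  80. ]
 [551.1 143.9  80. ]]
[ 560.3 -291.7  117.1   17.4   12.7]
(array([474.66484351, 268.36584625]), 1097.0) [ 466.3 -318.1   89.8   70.1  177.9]
t 0.1 tcp [255.7 569.8 207.8] rows [-3.0045, -3.4181, 0.2934] [-0.0002, 0.0005, 0.7963] min rows 21.9
```

```bash
python3 -m inch '[[[-0.88,-1,0,0,0,0.267],[-0.88,-1,0,0,0,0.267],[-0.88,-1,0,0,0,0.267],[-0.88,-1,0,0,0,0.267],[-0.88,-1,0,0,0,0.267],[-0.88,-1,0,0,0,0.267],[-0.88,-1,0,0,0,0.267],[-0.88,-1,0,0,0,0.267]]]' 1; python3 -c "
from h import *
plan([524,-300,150],12.6)"
```

```text
clock: 0.77
eef_pos: [334.8, 312.2, 208.3]
tcp_rot: [-3.141, 0.001, 1.873]
contact_force: [0.1, 0.5, -0.1]
opening: 1.001
grasp_force: 0.0
t 0.77 tcp [334.8 312.2 208.3] rows [-3.2035, -0.0074, 0.2955] [0.0001, 0.0005, 0.5262] min rows 15.4
```

```bash
python3 -m inch '[[[-1,0,0,0,0,0.262],[-1,0,0,0,0,0.262],[-1,0,0,0,0,0.262],[-1,0,0,0,0,0.262],[-1,0,0,0,0,0.262],[-1,0,0,0,0,0.262],[-1,0,0,0,0,0.262]]]' 1; python3 -c "
from h import *
plan([524,-300,150],12.6)"
```

```text
clock: 1.35
eef_pos: [396.3, 124.0, 208.5]
tcp_rot: [3.142, -0.0, 1.049]
contact_force: [0.1, 0.3, 0.4]
opening: 0.998
grasp_force: 0.0
t 1.35 tcp [396.3 124.  208.5] rows [-1.5201, 1.6099, 0.2922] [-0.0, -0.0001, 0.264] min rows 10.7
```

```bash
python3 -m inch '[[[-0.94,1,0.1,0,0,0.264],[-0.94,1,0.1,0,0,0.264],[-0.94,1,0.1,0,0,0.264],[-0.94,1,0.1,0,0,0.264],[-0.94,1,0.1,0,0,0.264],[-0.94,1,0.1,0,0,0.264],[-0.94,1,0.1,0,0,0.264],[-0.94,1,0.1,0,0,0.264]]]' 1; python3 -c "
from h import *
plan([524,-300,150],12.6)"
```

```text
clock: 2.02
eef_pos: [479.5, -140.4, 188.0]
tcp_rot: [3.14, -0.001, 0.222]
contact_force: [0.3, -0.3, -0.5]
opening: 1.003
grasp_force: 0.0
t 2.02 tcp [ 479.5 -140.4  188. ] rows [0.0406, 0.8272, 0.1912] [0.0004, -0.0002, 0.0008] min rows 4.1
```

```bash
python3 -m inch '[[[0.04,0.826,0.19,0,0,0],[0.04,0.826,0.19,0,0,0],[0.04,0.826,0.19,0,0,0],[0.04,0.826,0.19,0,0,0],[0.04,0.826,0.19,0,0,0],[0.04,0.826,0.19,0,0,0],[0.04,0.826,0.19,0,0,0]]]' 1; python3 - <<'E'
from h import *
s=r.sense();f=r.grab_frame('wrist');cv2.imwrite('pics/w1.png',f[:,:,::-1])
i=r.camera_info('wrist');print(np.round(i['K'],1).tolist(),np.round(i['mount'],3).tolist(),s['eef_pos'])
K=np.array(i['K']);M=np.array(i['mount']);R=Ro.from_euler('xyz',s['tcp_rot']).as_matrix()
def wc(px,z):
    px=np.atleast_2d(px).astype(float);d=(R@M[:3,:3]@np.linalg.inv(K)@np.c_[px,np.ones(len(px))].T).T
    c=R@M[:3,3]+s['eef_pos'];return c+d*((z-c[2])/d[:,2])[:,None]
c,m,a=blob(mask(f,(0,150,50),(8,255,255)));p=wc(c,14)[:,:2].astype(np.float32);print(m,a,cv2.minAreaRect(p))
E
```

```text
clock: 2.6
eef_pos: [522.7, -294.6, 149.9]
tcp_rot: [-3.14, 0.001, 0.23]
contact_force: [-0.5, -0.0, -0.3]
opening: 1.0
grasp_force: 0.0
[[359.5, 0.0, 321.1], [0.0, 359.5, 234.2], [0.0, 0.0, 1.0]] [[0.001, -0.965, -0.261, 65.792], [1.0, 0.001, -0.001, 0.254], [0.001, -0.261, 0.965, -165.795], [0.0, 0.0, 0.0, 1.0]] [ 522.69001864 -294.62730343  149.90387327]
[331.29619512 168.37027642] 2562.5 ((560.0571899414062, -294.2165832519531), (117.55300903320312, 15.779243469238281), 12.597860336303711)
```

View pics/w1.png

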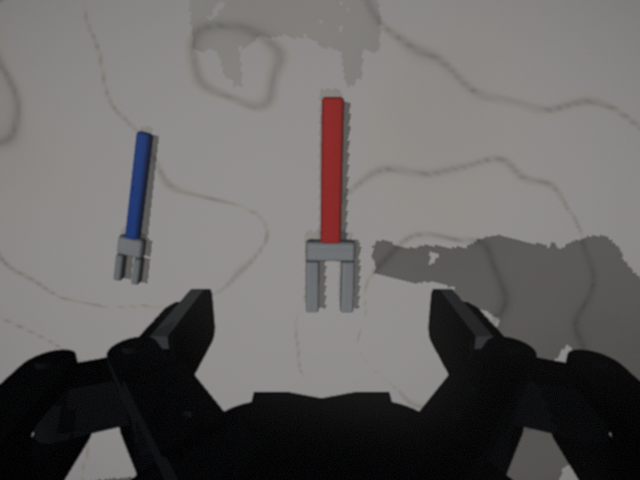

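The wrist view shows the red handle from (333,98) to (331,240) and the fork below it, matching the top-view estimate. I'll descend next.

```bash
python3 -c "
from h import *
plan([524,-301,3],12.6)"
```

```text
t 2.65 tcp [ 522.7 -294.2  150.3] rows [-0.0011, 0.0354, 0.7365] [-0.0004, 0.0002, 0.0033] min rows 3.5
```

```bash
python3 -m inch '[[[0,0.035,0.2,0,0,0],[0,0.035,0.45,0,0,0],[0,0.035,0.45,0,0,0],[0,0.035,0.45,0,0,0],[0,0.035,0.45,0,0,0]]]' 1; python3 -c "
from h import *
plan([524,-301,3],12.6)"
```

```text
clock: 3.07
eef_pos: [524.8, -301.7, 61.6]
tcp_rot: [-3.141, 0.0, 0.23]
contact_force: [-0.4, -0.4, 0.3]
opening: 1.003
grasp_force: 0.0
t 3.07 tcp [ 524.8 -301.7   61.6] rows [-0.0033, -0.0043, 0.2931] [-0.0001, 0.0, 0.0032] min rows 1.4
```

```bash
python3 -m inch '[[[-0.003,-0.004,0.15,0,0,0],[-0.003,-0.004,0.25,0,0,0],[-0.003,-0.004,0.29,0,0,0],[-0.003,-0.004,0.29,0,0,0],[-0.003,-0.004,0.29,0,0,0]]]' 1; python3 -m inch '[[[0,0,0,0,0,0],[0,0,0,0,0,0],[0,0,0,0,0,0],[0,0,0,0,0,0],[0,0,0,0,0,0],[0,0,0,0,0,0],[0,0,0,0,0,0],[0,0,0,0,0,0]]]' -1 60
```

```text
clock: 3.48
eef_pos: [524.7, -302.3, 4.2]
tcp_rot: [3.14, -0.001, 0.229]
contact_force: [-0.1, 0.2, 0.2]
opening: 1.0
grasp_force: 0.0
clock: 4.15
eef_pos: [523.6, -302.0, 2.4]
tcp_rot: [-3.142, 0.0, 0.228]
contact_force: [0.7, 0.3, 0.0]
opening: -0.0
grasp_force: 0.0
```

```bash
python3 - <<'E'
from h import *
print(r.sense()['opening'],r.sense()['grasp_force'])
f=r.grab_frame('wrist');g=r.grab_frame('side');cv2.imwrite('pics/w2.png',np.vstack([cv2.resize(f,(400,300)),cv2.resize(g[120:270,240:440],(400,300))])[:,:,::-1])
E
```

```text
-0.00015595842823914257 0.0
```

View pics/w2.png

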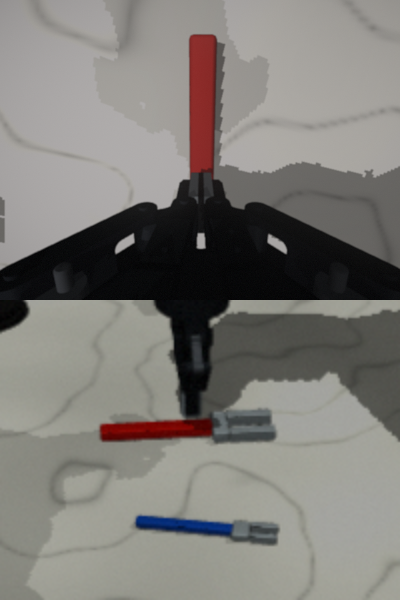

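```bash
python3 - <<'E'
from h import *
print({k:np.round(v,3).tolist() for k,v in r.sense().items()})
f=r.grab_frame('wrist');g=r.grab_frame('side');cv2.imwrite('pics/w3.png',np.clip(1.6*np.hstack([cv2.resize(f[200:350,245:395],(400,400)),cv2.resize(g[135:210,300:375],(400,400),interpolation=2)])[:,:,::-1].astype(float),0,255).astype('uint8'))
E
```

```text
{'clock': 4.25, 'qpos': [-0.526, 0.579, 1.814, -0.0, 0.75, 0.817], 'qvel': [0.0, -0.001, -0.0, -0.002, -0.0, -0.001], 'joint_efforts': [-0.003, -65.068, -23.484, 0.0, 0.003, 0.0], 'eef_pos': [523.572, -301.951, 2.398], 'tcp_rot': [-3.141, 0.0, 0.228], 'contact_force': [0.352, 0.375, -0.905], 'wrist_torque': [0.0, 0.011, -0.009], 'grasp_force': 0.0, 'opening': -0.0}
```

View pics/w3.png

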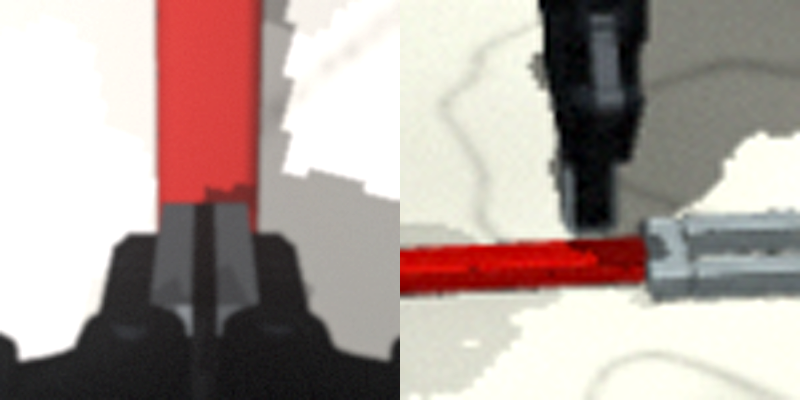

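The wrist crop shows the pads shut in front of the handle, and the side crop shows the fingertips ending at (335.6,177.8), just above the handle's edge. So nothing is gripped. I'll check the true tip height.

```bash
python3 - <<'E'
from h import *
for n in('side','top'):
    K,R,t=cam(n)
    for p in([523.6,-302,2.4],[523.6,-302,14],[523.6,-302,20],[523.6,-302,30],[523.6,-311,14],[523.6,-293,14],[523.6,-293,0]):
        q=K@(R@np.array(p)+t);print(n,p,(q[:2]/q[2]).round(1))
f=r.grab_frame('side');c,m,a=blob(mask(f,(0,150,40),(8,255,255),(280,165,385,205)));print(m,a)
for x in range(322,346,4):
    y=c[abs(c[:,0]-x)<1][:,1];print(x,y.min(),y.max())
r.camera_info
E
```

```text
side [523.6, -302, 2.4] [335.3 184.8]
side [523.6, -302, 14] [335.3 180.3]
side [523.6, -302, 20] [335.4 177.9]
side [523.6, -302, 30] [335.4 174. ]
side [523.6, -311, 14] [335.8 178.1]
side [523.6, -293, 14] [334.9 182.6]
side [523.6, -293, 0] [334.8 188. ]
top [523.6, -302, 2.4] [460.4 240.5]
top [523.6, -302, 14] [461.7 239.2]
top [523.6, -302, 20] [462.4 238.6]
top [523.6, -302, 30] [463.6 237.5]
top [523.6, -311, 14] [466.4 238.9]
top [523.6, -293, 14] [457.1 239.5]
top [523.6, -293, 0] [455.5 241. ]
[317.75497835 184.4969697 ] 385.0
322 181.0 188.0
326 181.0 188.0
330 180.0 187.0
334 180.0 187.0
338 180.0 187.0
342 180.0 187.0
```

The tips stand about 17 mm above the reported TCP, and no contact is felt. I'll open half-way and descend in guarded steps.

```bash
python3 -m inch '[[[0,0,0,0,0,0],[0,0,0,0,0,0],[0,0,0,0,0,0],[0,0,0,0,0,0],[0,0,0,0,0,0],[0,0,0.01,0,0,0],[0,0,0.02,0,0,0],[0,0,0.03,0,0,0]]]' 0; python3 - <<'E'
from h import *
s=r.sense();print(s['contact_force'])
f=r.grab_frame('wrist');g=r.grab_frame('side');cv2.imwrite('pics/w4.png',np.clip(1.6*np.hstack([cv2.resize(f[170:350,230:410],(400,400)),cv2.resize(g[135:210,300:375],(400,400),interpolation=2)])[:,:,::-1].astype(float),0,255).astype('uint8'))
E
```

```text
clock: 5.07
eef_pos: [523.7, -302.0, -3.7]
tcp_rot: [3.142, -0.0, 0.229]
contact_force: [-0.5, -0.3, 0.4]
opening: 0.498
grasp_force: 0.0
[-0.4622068  -0.29993274  0.42269375]
```

View pics/w4.png

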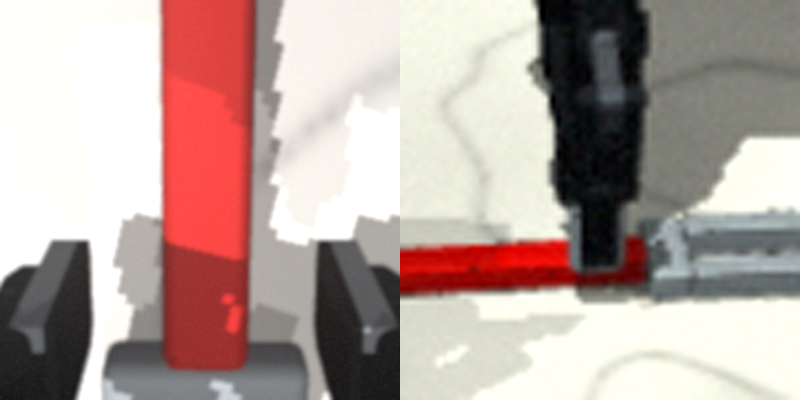

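Handle centred between the pads; tips are still about 14 mm up (side crop (598,268)). I'll descend another 9 mm, then close.

```bash
python3 -m inch '[[[0,0,0.015,0,0,0],[0,0,0.03,0,0,0],[0,0,0.045,0,0,0],[0,0,0.045,0,0,0]]]'; python3 -m inch '[[[0,0,0,0,0,0],[0,0,0,0,0,0],[0,0,0,0,0,0],[0,0,0,0,0,0],[0,0,0,0,0,0],[0,0,0,0,0,0],[0,0,0,0,0,0],[0,0,0,0,0,0]]]' -1 80
```

```text
clock: 5.5
eef_pos: [523.2, -301.7, -13.3]
tcp_rot: [-3.141, 0.001, 0.229]
contact_force: [-0.1, -0.4, -0.1]
opening: 0.503
grasp_force: 0.0
clock: 6.17
eef_pos: [523.8, -302.1, -12.2]
tcp_rot: [3.141, -0.0, 0.228]
contact_force: [-0.8, 0.4, 6.1]
opening: 0.166
grasp_force: 78.6
```

```bash
python3 -m inch '[[[0,0,-0.05,0,0,0],[0,0,-0.15,0,0,0],[0,0,-0.3,0,0,0],[0,0,-0.45,0,0,0],[0,0,-0.6,0,0,0],[0,0,-0.6,0,0,0],[0,0,-0.6,0,0,0]]]'; python3 -c "
from h import *
plan([639,130,110],-9.5)"
```

```text
clock: 6.75
eef_pos: [524.5, -302.4, 109.0]
tcp_rot: [3.139, -0.002, 0.229]
contact_force: [0.2, 0.4, -5.9]
opening: 0.168
grasp_force: 78.7
t 6.75 tcp [ 524.5 -302.4  109. ] rows [1.0475, -1.9763, -0.0067] [0.0005, -0.0009, 0.1255] min rows 10.7
```

```bash
python3 -m inch '[[[0.08,-0.15,0,0,0,0.02],[0.2,-0.35,0,0,0,0.05],[0.3,-0.55,0,0,0,0.08],[0.4,-0.75,0,0,0,0.1],[0.48,-0.9,0,0,0,0.12],[0.53,-0.98,0,0,0,0.1255],[0.53,-0.98,0,0,0,0.1255],[0.53,-0.98,0,0,0,0.1255]]]'; python3 -c "
from h import *
plan([639,130,110],-9.5)"
```

```text
clock: 7.42
eef_pos: [581.2, -85.4, 105.4]
tcp_rot: [3.141, 0.004, -0.163]
contact_force: [0.9, -0.3, -4.1]
opening: 0.168
grasp_force: 79.2
t 7.42 tcp [581.2 -85.4 105.4] rows [0.1104, -1.1096, -0.0236] [0.0001, 0.0011, 0.001] min rows 5.3
```

```bash
python3 -m inch '[[[0.02,-0.15,-0.02,0,0,0],[0.04,-0.35,-0.03,0,0,0],[0.06,-0.55,-0.03,0,0,0],[0.08,-0.75,-0.03,0,0,0],[0.1,-0.9,-0.03,0,0,0],[0.1,-1,-0.03,0,0,0],[0.1,-1,-0.03,0,0,0],[0.1,-1,-0.03,0,0,0]]]'; python3 -c "
from h import *
plan([639,130,112],-9.5)"
```

```text
clock: 8.08
eef_pos: [634.3, 106.5, 111.8]
tcp_rot: [3.14, 0.002, -0.165]
contact_force: [-0.1, -0.4, -5.6]
opening: 0.163
grasp_force: 79.5
t 8.08 tcp [634.3 106.5 111.8] rows [0.004, -0.1196, -0.001] [0.0004, 0.0008, 0.0004] min rows 0.6
```

```bash
python3 -m inch '[[[0.004,-0.06,0,0,0,0],[0.004,-0.12,0,0,0,0],[0.004,-0.12,0,0,0,0],[0.004,-0.12,0,0,0,0],[0.004,-0.12,0,0,0,0]]]'; python3 - <<'E'
from h import *
s=r.sense();print(s['eef_pos'],s['tcp_rot'])
g=r.grab_frame('side');t=r.grab_frame('top');w=r.grab_frame('wrist')
for n,f in zip('stw',(g,t,w)):cv2.imwrite(f'pics/raw_{n}.png',f[:,:,::-1])
o=np.hstack([cv2.resize(g[230:380,150:350],(800,600))])
o=np.vstack([cv2.resize(g[230:350,160:320],(800,600))])[:, :, ::-1]
cv2.imwrite('pics/s5.png',np.clip(o*1.3,0,255).astype('uint8'))
for n,f,z in(('side',g,126),('top',t,126)):
    c,m,a=blob(mask(f,(0,150,40),(8,255,255)));print(n,m,a,rect(n,c,z))
E
```

```text
clock: 8.5
eef_pos: [639.8, 129.9, 113.3]
tcp_rot: [3.141, 0.0, -0.166]
contact_force: [-0.3, -0.3, -4.5]
opening: 0.166
grasp_force: 79.5
[639.81908412 129.90587815 113.28701635] [ 3.14122108e+00  3.85504177e-04 -1.66031127e-01]
side [180.05352591 261.66525064] 588.5 [698.6 115.2  93.3  26.1 169.7]Traceback (most recent call last):
  File "<stdin>", line 9, in <module>
  File "h.py", line 15, in blob
    c=max(cv2.findContours(m,cv2.RETR_EXTERNAL,cv2.CHAIN_APPROX_NONE)[0],key=cv2.contourArea)
ValueError: max() iterable argument is empty
```

View pics/s5.png

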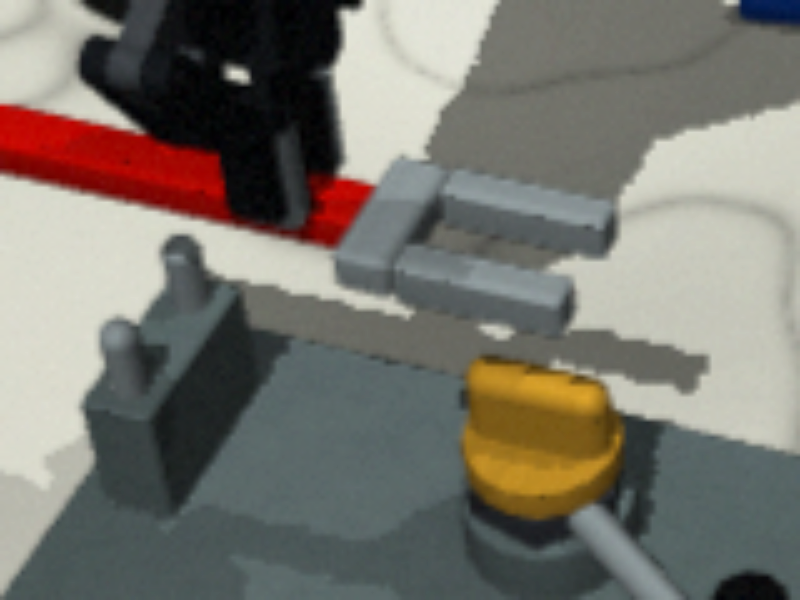

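The side view (crop scale 5, offset 160,230) shows the spanner held level. The prong inner edges run about (400,250)-(575,283) and (440,197)-(605,224), the collar extremes are (463,440) and (622,437), and the pin tops are (122,322) and (183,238). Next I'll compute the offsets.

```bash
python3 - <<'E'
from h import *
Q=lambda l:[(160+x/5-.4,230+y/5-.4) for x,y in l]
zt=139.5
print('prong inner',cast('side',Q([(400,250),(575,283),(440,197),(605,224)]),zt).round(1))
print('head corners far/near outer',cast('side',Q([(405,157),(615,200),(340,262),(567,303)]),zt).round(1))
print('collar',cast('side',Q([(463,440),(622,437)]),57).round(1),cast('side',Q([(463,440),(622,437)]),57).mean(0).round(1))
print('pins',cast('side',Q([(122,326),(183,242)]),82).round(1))
f=cv2.imread('pics/raw_s.png')[:,:,::-1].copy()
c,m,a=blob(mask(f,(0,150,40),(8,255,255)));print(cv2.boundingRect(c.astype(int)))
x0=max(c[:,0].min()+2,0);L=c[(c[:,0]>x0)&(c[:,0]<198)]
for nm,fn in(('top',np.min),('bot',np.max)):
    xs=np.arange(x0+1,198,4);ys=[fn(L[L[:,0]==x][:,1]) for x in xs];k=np.polyfit(xs,ys,1)
    p=cast('side',[(xs[0],np.polyval(k,xs[0])),(xs[-1],np.polyval(k,xs[-1]))],zt if nm=='top' else zt-14);print(nm,p.round(1),np.degrees(np.arctan2(*(p[0]-p[1])[[1,0]])).round(2))
t=cv2.imread('pics/raw_t.png')[:,:,::-1].copy();
for b in [(100,80,300,320)]:
  h=cv2.cvtColor(t,cv2.COLOR_RGB2HSV);m=cv2.inRange(h,(0,80,20),(12,255,255))|cv2.inRange(h,(170,80,20),(180,255,255));print('top red px',m.sum()//255)
E
```

```text
prong inner [[602.5 154.5 139.5]
 [552.7 161.  139.5]
 [596.9 132.2 139.5]
 [549.2 137.2 139.5]]
head corners far/near outer [[610.8 117.1 139.5]
 [548.4 127.3 139.5]
 [617.4 161.1 139.5]
 [553.2 168.8 139.5]]
collar [[594.5 147.3  57. ]
 [548.4 140.2  57. ]] [571.4 143.8  57. ]
pins [[697.  138.1  82. ]
 [690.6 101.1  82. ]]
(155, 251, 54, 24)
top [[735.3 110.4 139.5]
 [678.1 120.1 139.5]] -9.56
bot [[734.2 121.  125.5]
 [676.9 130.6 125.5]] -9.57
top red px 39
```

Handle yaw (-9.56°) and position agree with the plan. I'll lower to just above the tee for a direct same-height comparison.

```bash
python3 -m inch '[[[-0.003,0,0.04,0,0,0],[-0.003,0,0.1,0,0,0],[-0.003,0,0.15,0,0,0],[-0.003,0,0.185,0,0,0],[-0.003,0,0.185,0,0,0],[-0.003,0,0.185,0,0,0],[-0.003,0,0.185,0,0,0]]]'; python3 - <<'E'
from h import *
s=r.sense();print(s['eef_pos'],s['tcp_rot'])
g=r.grab_frame('side');t=r.grab_frame('top')
for n,f in zip('st',(g,t)):cv2.imwrite(f'pics/raw6_{n}.png',f[:,:,::-1])
o=np.zeros((600,800,3),'uint8')
o[:500,:550]=np.clip(1.3*cv2.resize(g[250:350,195:305],(550,500),interpolation=2).astype(float),0,255)
o[:600,555:795]=np.clip(2*cv2.resize(t[140:260,200:248],(240,600),interpolation=2).astype(float),0,255)
cv2.imwrite('pics/s6.png',o[:,:,::-1])
E
```

```text
clock: 9.23
eef_pos: [639.6, 130.6, 76.5]
tcp_rot: [-3.142, -0.0, -0.166]
contact_force: [-0.1, 0.1, -5.2]
opening: 0.165
grasp_force: 79.5
[639.60417952 130.59202776  76.49663827] [-3.14153268e+00 -1.27726822e-04 -1.65767062e-01]
```

View pics/s6.png

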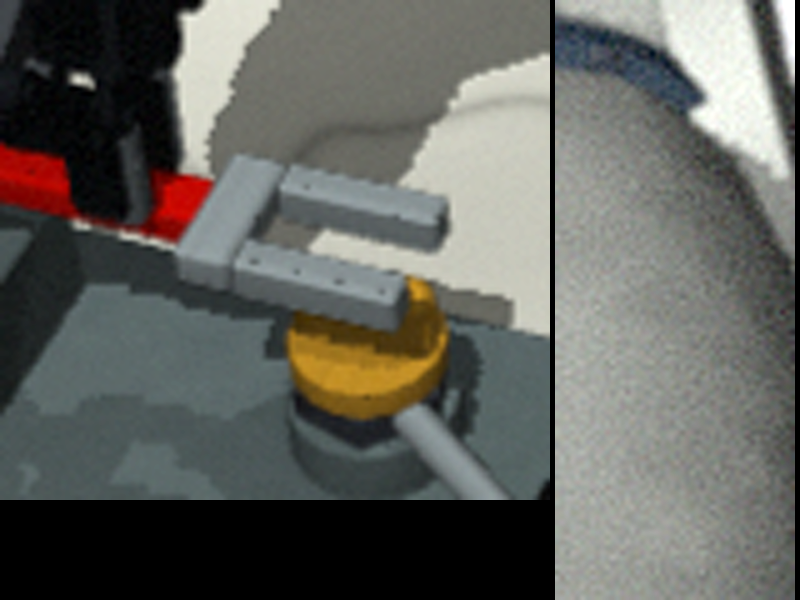

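The left half shows the fork just above the brass tee: prong inner edges (240,242)-(405,276) and (278,192)-(440,220), collar extremes (288,345) and (448,345). In the right half the gripper hides the tee from the top camera.

```bash
python3 - <<'E'
from h import *
Q=lambda l:[(195+x/5-.4,250+y/5-.4) for x,y in l]
s=np.array([639.6,130.6]);u=np.array([np.cos(-.166),np.sin(-.166)]);v=np.array([-u[1],u[0]])
o=s-67.6*u
def loc(n,l,z):
    p=cast('side',Q(l),z)[:,:2];print(n,z,p.round(1).tolist(),'local',np.c_[(p-o)@u,(p-o)@v].round(1).tolist())
for z in(98.7,102.7):
    loc('inner near',[(240,242),(405,276)],z);loc('inner far',[(278,192),(440,220)],z);loc('outer near',[(180,250),(392,303)],z);loc('outer far',[(240,153),(446,197)],z)
loc('prong bottoms outer near',[(235,290),(392,328)],88.7)
c=cast('side',Q([(288,345),(448,345)]),57).mean(0)[:2];print('collar',c,'local',(c-o)@u,(c-o)@v)
# collar front edge (bottom of top rim) and bar top
loc('collar',[(288,345),(448,345)],57)
g=cv2.imread('pics/side0.png')[:,:,::-1].copy()
c,m,a=blob(mask(g,(10,120,60),(28,255,255),(245,295,295,335)));print(cv2.boundingRect(c.astype(int)))
print([(x,c[c[:,0]==x][:,1].min(),c[c[:,0]==x][:,1].max()) for x in range(252,285,2)])
E
```

```text
inner near 98.7 [[603.9, 149.4], [554.9, 156.5]] local [[29.3, 12.6], [-20.2, 11.5]]
inner far 98.7 [[598.1, 128.3], [549.4, 133.6]] local [[27.0, -9.1], [-21.8, -12.0]]
outer near 98.7 [[620.0, 154.6], [556.4, 167.0]] local [[44.3, 20.4], [-20.5, 22.1]]
outer far 98.7 [[613.1, 113.8], [549.5, 124.2]] local [[44.2, -21.0], [-20.2, -21.2]]
inner near 102.7 [[602.5, 153.2], [553.9, 160.2]] local [[27.3, 16.1], [-21.8, 15.0]]
inner far 102.7 [[596.7, 132.3], [548.4, 137.5]] local [[25.1, -5.4], [-23.4, -8.3]]
outer near 102.7 [[618.4, 158.4], [555.3, 170.6]] local [[42.2, 23.9], [-22.1, 25.6]]
outer far 102.7 [[611.6, 117.8], [548.5, 128.2]] local [[42.1, -17.2], [-21.8, -17.5]]
prong bottoms outer near 88.7 [[604.1, 158.6], [557.0, 167.2]] local [[28.0, 21.7], [-19.9, 22.4]]
collar [570.75347354 146.24912533] local -2.8859758513054112 4.057898087112473
collar 57 [[594.0, 149.2], [547.5, 143.3]] local [[19.6, 10.8], [-25.3, -2.7]]
(252, 301, 33, 33)
[(252, np.float64(318.0), np.float64(320.0)), (254, np.float64(303.0), np.float64(325.0)), (256, np.float64(301.0), np.float64(328.0)), (258, np.float64(301.0), np.float64(330.0)), (260, np.float64(302.0), np.float64(331.0)), (262, np.float64(302.0), np.float64(332.0)), (264, np.float64(302.0), np.float64(332.0)), (266, np.float64(303.0), np.float64(332.0)), (268, np.float64(303.0), np.float64(333.0)), (270, np.float64(304.0), np.float64(332.0)), (272, np.float64(304.0), np.float64(332.0)), (274, np.float64(305.0), np.float64(331.0)), (276, np.float64(305.0), np.float64(330.0)), (278, np.float64(306.0), np.float64(328.0)), (280, np.float64(307.0), np.float64(324.0)), (282, np.float64(317.0), np.float64(322.0)), (284, np.float64(316.0), np.float64(317.0))]
```

```bash
python3 - <<'E'
from h import *
p=cast('side',[(255,301),(281,307),(268,303.0)],81.4);print(p.round(1),'yaw',np.degrees(np.arctan2(*(p[0]-p[1])[[1,0]])))
K,R,t=cam('side')
# predicted collar/bar image for candidate axes: extremes of collar rim z=58 and pins
for ax in([572.5,141.5],[571.5,140],[571.5,143]):
    a=np.linspace(0,2*np.pi,200);q=np.c_[ax[0]+24*np.cos(a),ax[1]+24*np.sin(a),0*a+58];c=(R@q.T).T+t;w=(K@c.T).T;w=w[:,:2]/w[:,2:];print(ax,w.min(0).round(1),w.max(0).round(1),w[w[:,0].argmin()].round(1))
# green square by side / plate geometry
g=cv2.imread('pics/side0.png')[:,:,::-1].copy()
for n,f in(('side',g),('top',cv2.imread('pics/top0.png')[:,:,::-1].copy())):
    b=dict(side=(200,360,280,420),top=(150,200,200,250))[n]
    c,m,a=blob(mask(f,(45,120,40),(75,255,255),b));p=cast(n,m,13)[0];th=np.radians(-9.5);print(n,p.round(1),'axis',p[:2]-105*np.array([-np.sin(th),np.cos(th)]))
E
```

```text
[[590.6 136.7  81.4]
 [550.8 143.6  81.4]
 [571.  138.2  81.4]] yaw -9.884683994378022
[572.5, 141.5] [251.3 303.8] [284.  328.1] [251.3 317.1]
[571.5, 140] [252.2 303.1] [284.9 327.3] [252.2 316.5]
[571.5, 143] [251.7 304.6] [284.5 328.9] [251.7 318. ]
side [589.9 246.3  13. ] axis [572.58267342 142.69794705]
top [590.6 245.1  13. ] axis [573.26488275 141.50648866]
```

The fork is aligned with the screw axis within about 0.5 mm, so I'll lower it in guarded steps.

```bash
python3 -m inch '[[[-0.003,-0.001,0.015,0,0,0],[-0.003,-0.001,0.03,0,0,0],[-0.003,-0.001,0.045,0,0,0],[-0.003,-0.001,0.06,0,0,0],[-0.003,-0.001,0.06,0,0,0]]]'
```

```text
clock: 9.75
eef_pos: [638.3, 130.7, 63.6]
tcp_rot: [3.141, 0.001, -0.166]
contact_force: [0.4, -0.2, -5.0]
opening: 0.162
grasp_force: 79.5
```

```bash
python3 -m inch '[[[0,0,0.02,0,0,0],[0,0,0.04,0,0,0],[0,0,0.055,0,0,0],[0,0,0.07,0,0,0],[0,0,0.075,0,0,0],[0,0,0.08,0,0,0]]]'
```

```text
clock: 10.25
eef_pos: [638.7, 130.8, 48.2]
tcp_rot: [3.141, 0.0, -0.166]
contact_force: [0.9, -0.6, -4.4]
opening: 0.166
grasp_force: 79.5
```

```bash
python3 -m inch '[[[0,0,0.005,0,0,0],[0,0,0.01,0,0,0],[0,0,0.013,0,0,0],[0,0,0.013,0,0,0]]]'
```

```text
clock: 10.58
eef_pos: [638.9, 130.9, 46.0]
tcp_rot: [-3.142, -0.0, -0.166]
contact_force: [-0.0, 0.1, -4.4]
opening: 0.161
grasp_force: 79.6
```

```bash
python3 -m inch '[[[0,0,0.004,0,0,0],[0,0,0.008,0,0,0],[0,0,0.008,0,0,0]]]';python3 -m inch '[[[0,0,0.004,0,0,0],[0,0,0.008,0,0,0],[0,0,0.008,0,0,0]]]'
```

```text
clock: 10.83
eef_pos: [639.0, 130.9, 45.8]
tcp_rot: [-3.141, -0.0, -0.166]
contact_force: [-5.3, -0.5, 9.2]
opening: 0.166
grasp_force: 81.6
clock: 11.08
eef_pos: [639.1, 130.9, 45.7]
tcp_rot: [-3.141, -0.001, -0.166]
contact_force: [-9.7, -2.9, 23.2]
opening: 0.165
grasp_force: 83.5
```

It seated at TCP 45.7 as predicted. I'll relieve the pressure, release and retreat.

```bash
python3 -m inch '[[[0,0,-0.012,0,0,0],[0,0,-0.014,0,0,0]]]'; python3 -m inch '[[[0,0,0,0,0,0],[0,0,0,0,0,0],[0,0,0,0,0,0],[0,0,0,0,0,0]]]' 0.1; python3 -m inch '[[[0,0,-0.1,0,0,0],[0,0,-0.25,0,0,0],[0,0,-0.4,0,0,0],[0,0,-0.55,0,0,0],[0,0,-0.55,0,0,0],[0,0,-0.55,0,0,0]]]' 0.1; python3 - <<'E'
from h import *
g=r.grab_frame('side');t=r.grab_frame('top');cv2.imwrite('pics/raw7_s.png',g[:,:,::-1]);cv2.imwrite('pics/raw7_t.png',t[:,:,::-1])
c,m,a=blob(mask(g,(0,150,40),(8,255,255)));print(m,a,cv2.boundingRect(c.astype(int)),rect('side',c,63))
c,m,a=blob(mask(g,(0,0,0),(180,255,30),(290,330,335,385)));print(cv2.boundingRect(c.astype(int)))
plan([500,213,150],80)
o=np.zeros((600,800,3),'uint8');o[:]=cv2.resize(g[255:405,160:360],(800,600),interpolation=2);cv2.imwrite('pics/s7.png',np.clip(o[:,:,::-1]*1.3,0,255).astype('uint8'))
E
```

```text
clock: 11.25
eef_pos: [639.3, 130.9, 46.3]
tcp_rot: [-3.141, -0.001, -0.166]
contact_force: [0.6, -0.1, -5.2]
opening: 0.166
grasp_force: 79.6
clock: 11.58
eef_pos: [639.1, 130.9, 45.4]
tcp_rot: [-3.142, -0.0, -0.166]
contact_force: [-0.8, 0.1, 1.0]
opening: 0.548
grasp_force: 0.0
clock: 12.08
eef_pos: [640.3, 131.1, 157.6]
tcp_rot: [-3.14, -0.004, -0.166]
contact_force: [-0.2, 0.6, -1.1]
opening: 0.55
grasp_force: 0.0
[202.85509031 298.65496716] 812.0 (164, 285, 76, 28) [680.5 124.1 120.6  26.3 169.6]
(302, 345, 17, 34)
t 12.18 tcp [638.3 130.7 154.7] rows [-0.7497, -0.2917, 0.024] [-0.0001, 0.0003, -0.4972] min rows 12.5
```

View pics/s7.png

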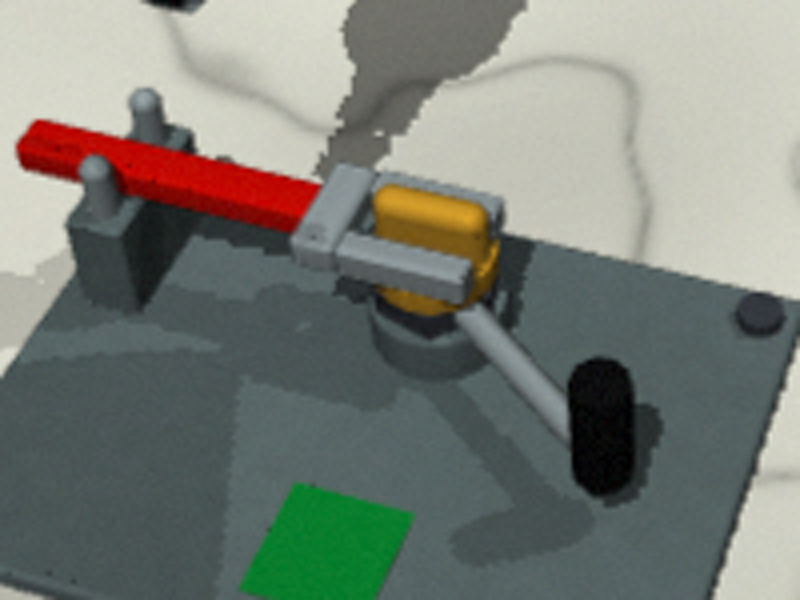

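The spanner is seated over the tee, with its handle between the pins (95,185) and (146,110). The knob is at (602,425), lever unmoved. Now to the knob at about (498,216), 135° from the axis.

```bash
python3 -m inch '[[[-0.25,-0.1,0,0,0,-0.27],[-0.25,-0.1,0,0,0,-0.27],[-0.25,-0.1,0,0,0,-0.27],[-0.25,-0.1,0,0,0,-0.27],[-0.25,-0.1,0,0,0,-0.27],[-0.25,-0.1,0,0,0,-0.27],[-0.25,-0.1,0,0,0,-0.27],[-0.25,-0.1,0,0,0,-0.27]]]' 0.1; python3 -c "
from h import *
plan([498,216,130],135)"
```

```text
clock: 12.85
eef_pos: [591.7, 158.6, 153.6]
tcp_rot: [-3.14, 0.003, 0.687]
contact_force: [0.2, -0.5, 0.6]
opening: 0.543
grasp_force: 0.0
t 12.85 tcp [591.7 158.6 153.6] rows [-0.1799, -0.5192, 0.1193] [-0.001, 0.0003, -0.5313] min rows 13.4
```

```bash
python3 -m inch '[[[-0.09,-0.26,0,0,0,-0.27],[-0.09,-0.26,0,0,0,-0.27],[-0.09,-0.26,0,0,0,-0.27],[-0.09,-0.26,0,0,0,-0.27],[-0.09,-0.26,0,0,0,-0.27],[-0.09,-0.26,0,0,0,-0.27],[-0.09,-0.26,0,0,0,-0.27],[-0.09,-0.26,0,0,0,-0.27]]]' 0.1; python3 -c "
from h import *
plan([498,216,130],135)"
```

```text
clock: 13.52
eef_pos: [545.4, 187.6, 154.3]
tcp_rot: [-3.14, 0.001, 1.532]
contact_force: [-0.3, -0.1, 0.3]
opening: 0.55
grasp_force: 0.0
t 13.52 tcp [545.4 187.6 154.3] rows [0.1328, -0.2419, 0.122] [-0.0006, -0.0, -0.2624] min rows 6.6
```

```bash
python3 -m inch '[[[0.133,-0.242,0,0,0,-0.262],[0.133,-0.242,0,0,0,-0.262],[0.133,-0.242,0,0,0,-0.262],[0.133,-0.242,0,0,0,-0.262],[0.133,-0.242,0,0,0,-0.262],[0.133,-0.242,0,0,0,-0.262],[0.133,-0.242,0,0,0,-0.262],[0.133,-0.242,0,0,0,-0.262]]]' 0.1; python3 - <<'E'
from h import *
s=r.sense();f=r.grab_frame('wrist');cv2.imwrite('pics/raw8_w.png',f[:,:,::-1])
i=r.camera_info('wrist');K=np.array(i['K']);M=np.array(i['mount']);R=Ro.from_euler('xyz',s['tcp_rot']).as_matrix()
def pr(p):
    q=R.T@(np.array(p,float)-s['eef_pos']);q=M[:3,:3].T@(q-M[:3,3]);q=K@q;return (q[:2]/q[2]).round(0)
print('pred knob top, base',pr([498,216,84]),pr([498,216,40]))
m=mask(f,(0,0,0),(180,255,35));cs=cv2.findContours(m,cv2.RETR_EXTERNAL,cv2.CHAIN_APPROX_SIMPLE)[0]
print([cv2.boundingRect(c) for c in cs if cv2.contourArea(c)>80])
c,mm,a=blob(mask(f,(45,120,40),(75,255,255)));print('green',mm,a,'pred',pr([590.3,245.7,13]))
plan([498,216,40],135)
E
```

```text
clock: 14.18
eef_pos: [498.3, 216.1, 154.8]
tcp_rot: [-3.14, -0.0, 2.351]
contact_force: [-0.5, 0.5, -0.3]
opening: 0.556
grasp_force: 0.0
pred knob top, base [321. 237.] [321. 222.]
[(0, 279, 640, 201), (304, 211, 29, 39)]
green [413.87912172 262.59337465] 2178.5 pred [417. 263.]
t 14.23 tcp [498.4 216.2 154.9] rows [0.0005, -0.0013, 0.5743] [-0.0003, -0.0001, -0.0027] min rows 2.8
```

The wrist mask finds the knob at u=318 (predicted 321), so it's centred. I'll descend and grip.

```bash
python3 -m inch '[[[0,0,0.12,0,0,0],[0,0,0.25,0,0,0],[0,0,0.38,0,0,0],[0,0,0.48,0,0,0],[0,0,0.55,0,0,0],[0,0,0.57,0,0,0],[0,0,0.57,0,0,0]]]' 0.1;  python3 -m inch '[[[0,0,0,0,0,0],[0,0,0,0,0,0],[0,0,0,0,0,0],[0,0,0,0,0,0],[0,0,0,0,0,0],[0,0,0,0,0,0]]]' -1 20; python3 - <<'E'
from h import *
s=r.sense();ax=np.array([572,142.2]);d=s['eef_pos'][:2]-ax;print(np.hypot(*d),np.degrees(np.arctan2(d[1],d[0])),np.degrees(s['tcp_rot'][2]))
f=np.radians
a0=np.arctan2(d[1],d[0]);rr=105
for a in np.degrees(a0)-np.array([6,12,18,24,30,36,42,48,54]):
    plan([*(ax+rr*np.array([np.cos(f(a)),np.sin(f(a))])),s['eef_pos'][2]],a,s)
plan([*(ax+rr*np.array([np.cos(f(80.5)),np.sin(f(80.5))])),s['eef_pos'][2]],80.5,s)
E
```

```text
clock: 14.82
eef_pos: [497.8, 215.9, 40.3]
tcp_rot: [-3.139, -0.001, 2.35]
contact_force: [0.1, 0.2, 0.4]
opening: 0.551
grasp_force: 0.0
clock: 15.32
eef_pos: [499.4, 216.6, 42.4]
tcp_rot: [3.14, 0.001, 2.353]
contact_force: [-1.7, -0.1, 6.6]
opening: 0.24
grasp_force: 20.8
103.9913771838371 134.28331259693854 134.84071936500632
t 15.32 tcp [499.4 216.6  42.4] rows [0.0016, 0.0549, 0.0001] [0.0005, 0.0001, 0.0364] min rows 0.9
t 15.32 tcp [499.4 216.6  42.4] rows [-0.0075, 0.1091, 0.0002] [0.0005, 0.0001, 0.0698] min rows 1.8
t 15.32 tcp [499.4 216.6  42.4] rows [-0.0222, 0.162, 0.0003] [0.0005, 0.0001, 0.1031] min rows 2.6
t 15.32 tcp [499.4 216.6  42.4] rows [-0.0424, 0.2131, 0.0003] [0.0005, 0.0001, 0.1364] min rows 3.4
t 15.32 tcp [499.4 216.6  42.4] rows [-0.0678, 0.2619, 0.0004] [0.0005, 0.0, 0.1698] min rows 4.3
t 15.32 tcp [499.4 216.6  42.4] rows [-0.0982, 0.3076, 0.0005] [0.0005, 0.0, 0.2031] min rows 5.1
t 15.32 tcp [499.4 216.6  42.4] rows [-0.1332, 0.35, 0.0006] [0.0005, -0.0, 0.2364] min rows 5.9
t 15.32 tcp [499.4 216.6  42.4] rows [-0.1725, 0.3885, 0.0007] [0.0005, -0.0, 0.2698] min rows 6.8
t 15.32 tcp [499.4 216.6  42.4] rows [-0.2155, 0.4227, 0.0007] [0.0005, -0.0001, 0.3031] min rows 7.6
t 15.32 tcp [499.4 216.6  42.4] rows [-0.2139, 0.4215, 0.0007] [0.0005, -0.0001, 0.3019] min rows 7.6
```

```bash
python3 -m inch '[[[0.001,0.028,0,0,0,0.018],[0.001,0.055,0,0,0,0.036],[-0.003,0.082,0,0,0,0.053],[-0.008,0.109,0,0,0,0.07],[-0.014,0.136,0,0,0,0.086],[-0.022,0.162,0,0,0,0.103],[-0.022,0.162,0,0,0,0.103]]]'
```

```text
clock: 15.9
eef_pos: [527.0, 235.5, 42.4]
tcp_rot: [3.139, 0.002, 2.028]
contact_force: [4.6, -8.7, 6.2]
opening: 0.249
grasp_force: 20.7
```

```bash
python3 - <<'E'
from h import *
s=r.sense();ax=np.array([572,142.2]);d=s['eef_pos'][:2]-ax;print(np.hypot(*d),np.degrees(np.arctan2(d[1],d[0])))
f=np.radians;rr=104
for a in (110,104,98,92,86,80.5):
    plan([*(ax+rr*np.array([np.cos(f(a)),np.sin(f(a))])),s['eef_pos'][2]],a,s)
E
```

```text
103.55059678268857 115.75720076328722
t 15.9 tcp [527.  235.5  42.4] rows [-0.0008, 0.0522, 0.0001] [0.0008, 0.0007, 0.0343] min rows 0.9
t 15.9 tcp [527.  235.5  42.4] rows [-0.0094, 0.1059, 0.0003] [0.0008, 0.0006, 0.0676] min rows 1.7
t 15.9 tcp [527.  235.5  42.4] rows [-0.0237, 0.1584, 0.0004] [0.0008, 0.0006, 0.101] min rows 2.5
t 15.9 tcp [527.  235.5  42.4] rows [-0.0433, 0.2092, 0.0006] [0.0009, 0.0005, 0.1343] min rows 3.4
t 15.9 tcp [527.  235.5  42.4] rows [-0.0682, 0.2576, 0.0007] [0.0009, 0.0005, 0.1676] min rows 4.2
t 15.9 tcp [527.  235.5  42.4] rows [-0.0953, 0.2995, 0.0009] [0.0009, 0.0004, 0.1982] min rows 5.0
```

```bash
python3 -m inch '[[[0,0.026,0,0,0,0.017],[-0.001,0.052,0,0,0,0.034],[-0.005,0.079,0,0,0,0.05],[-0.009,0.106,0,0,0,0.068],[-0.016,0.132,0,0,0,0.084],[-0.024,0.158,0,0,0,0.101],[-0.033,0.184,0,0,0,0.118],[-0.043,0.209,0,0,0,0.134]]]'; python3 -m inch '[[[-0.013,0.025,0,0,0,0.017],[-0.013,0.025,0,0,0,0.017]]]'; python3 - <<'E'
from h import *
s=r.sense();print(s['wrist_torque']);ax=np.array([572,142.2]);d=s['eef_pos'][:2]-ax;print(np.hypot(*d),np.degrees(np.arctan2(d[1],d[0])))
f=np.radians;rr=104
for a in (86,80.5):
    plan([*(ax+rr*np.array([np.cos(f(a)),np.sin(f(a))])),s['eef_pos'][2]],a,s)
E
```

```text
clock: 16.57
eef_pos: [566.5, 245.5, 42.3]
tcp_rot: [3.142, 0.002, 1.607]
contact_force: [-2.0, -8.9, 8.4]
opening: 0.243
grasp_force: 21.0
clock: 16.73
eef_pos: [572.7, 245.4, 42.4]
tcp_rot: [3.139, -0.002, 1.552]
contact_force: [-1.1, 4.9, 5.8]
opening: 0.249
grasp_force: 20.7
[ 0.67541451  0.09045293 -0.0649183 ]
103.21453721928093 89.58453863452388
t 16.73 tcp [572.7 245.4  42.4] rows [0.0033, 0.0325, 0.0001] [0.0007, -0.0007, 0.0161] min rows 0.4
t 16.73 tcp [572.7 245.4  42.4] rows [-0.0016, 0.0821, 0.0002] [0.0006, -0.0007, 0.0466] min rows 1.2
```

```bash
python3 -m inch '[[[0.003,0.025,0,0,0,0.013],[0.003,0.045,0,0,0,0.025],[0.001,0.065,0,0,0,0.037],[-0.001,0.085,0,0,0,0.047],[-0.001,0.085,0,0,0,0.047],[-0.001,0.085,0,0,0,0.047]]]'
```

```text
clock: 17.23
eef_pos: [588.7, 244.1, 42.4]
tcp_rot: [3.141, -0.0, 1.408]
contact_force: [-1.9, -1.7, 6.6]
opening: 0.242
grasp_force: 20.8
```

```bash
python3 -m inch '[[[0,0.006,0,0,0,0],[0,0.006,0,0,0,0]]]'; python3 -m inch '[[[0,0,0,0,0,0],[0,0,0,0,0,0],[0,0,0,0,0,0],[0,0,0,0,0,0],[0,0,0,0,0,0]]]' 0.2; python3 -m inch '[[[0,0,-0.1,0,0,0],[0,0,-0.25,0,0,0],[0,0,-0.42,0,0,0],[0,0,-0.6,0,0,0],[0,0,-0.75,0,0,0],[0,0,-0.75,0,0,0],[0,0,-0.75,0,0,0]]]' 0.2; python3 -m inch '[[[-0.6,0.5,-0.1,0,0,0],[-0.6,0.5,-0.1,0,0,0],[-0.6,0.5,-0.1,0,0,0],[-0.6,0.5,-0.1,0,0,0],[-0.6,0.5,-0.1,0,0,0],[-0.6,0.5,-0.1,0,0,0],[-0.6,0.5,-0.1,0,0,0]]]' 0.2; python3 - <<'E'
from h import *
g=r.grab_frame('side');t=r.grab_frame('top');cv2.imwrite('pics/raw9_s.png',g[:,:,::-1]);cv2.imwrite('pics/raw9_t.png',t[:,:,::-1])
o=cv2.imread('pics/raw7_s.png')[:,:,::-1].copy()
for f in(o,g):
    c,m,a=blob(mask(f,(0,150,40),(8,255,255)));print('red',m,a,rect('side',c,63))
    c,m,a=blob(mask(f,(10,120,60),(28,255,255),(245,285,295,340)));print('brass',m,a,cv2.boundingRect(c.astype(int)),[(x,c[c[:,0]==x][:,1].min()) for x in range(254,284,4)])
def kn(n,f,b):
    c,m,a=blob(mask(f,(0,0,0),(180,255,30),b));p=cast(n,m,59)[0];d=p[:2]-[572,142.2];print(n,'knob',m,a,cv2.boundingRect(c.astype(int)),p.round(1),np.degrees(np.arctan2(d[1],d[0])))
kn('side',g,(215,340,275,400));kn('top',t,(150,200,200,250))
E
```

```text
clock: 17.4
eef_pos: [589.3, 244.0, 42.4]
tcp_rot: [-3.141, -0.0, 1.408]
contact_force: [-3.6, -0.4, 6.7]
opening: 0.246
grasp_force: 20.9
clock: 17.82
eef_pos: [589.3, 243.8, 41.3]
tcp_rot: [-3.142, 0.0, 1.408]
contact_force: [0.1, 0.2, -0.3]
opening: 0.599
grasp_force: 0.0
clock: 18.4
eef_pos: [590.6, 244.3, 193.6]
tcp_rot: [3.138, -0.002, 1.408]
contact_force: [0.4, -0.3, 0.2]
opening: 0.599
grasp_force: 0.0
clock: 18.98
eef_pos: [667.5, 109.3, 209.7]
tcp_rot: [-3.139, 0.0, 1.408]
contact_force: [0.3, 0.6, -0.6]
opening: 0.598
grasp_force: 0.0
red [202.85509031 298.65496716] 812.0 [680.5 124.1 120.6  26.3 169.6]
brass [268.60574413 310.72280244] 383.0 (253, 301, 32, 27) [(254, np.float64(303.0)), (258, np.float64(301.0)), (262, np.float64(302.0)), (266, np.float64(303.0)), (270, np.float64(304.0)), (274, np.float64(305.0)), (278, np.float64(306.0)), (282, np.float64(316.0))]
red [203.91476133 295.78539912] 831.0 [679.7 117.8 121.   26.6 167.1]
brass [268.48260212 310.26273323] 330.5 (254, 300, 31, 29) [(254, np.float64(303.0)), (258, np.float64(300.0)), (262, np.float64(300.0)), (266, np.float64(302.0)), (270, np.float64(304.0)), (274, np.float64(306.0)), (278, np.float64(308.0)), (282, np.float64(315.0))]
side knob [238.40780142 371.63510638] 470.0 (229, 355, 20, 34) [589.3 245.   59. ] 80.46009619214217Traceback (most recent call last):
  File "<stdin>", line 9, in <module>
  File "<stdin>", line 8, in kn
  File "h.py", line 15, in blob
    c=max(cv2.findContours(m,cv2.RETR_EXTERNAL,cv2.CHAIN_APPROX_NONE)[0],key=cv2.contourArea)
ValueError: max() iterable argument is empty
```

```bash
python3 -c "
from rig import r
print(r.sign_off())"
```

```text
the job is handed in; nothing more can be done
None
```

I handed the job in at about 19 s: the spanner lies over the tee bar with its handle between the pins, and the knob stands over the green mark (80.5° measured, same as the mark). During the swing the screw turned roughly 9° clockwise (estimated from the side camera), through the play of the bar in the jaw and the handle in the notch, and the judge's verdict was not shown.

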